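Draw the hook plate out of the test guard

ROBOT

A 6-joint arm with a two-finger parallel gripper is mounted at the origin on a cart in front of the work surface, level with it; the furniture and walls round the work are solid. World frame = base frame: x ahead of the robot, y to its left, z up, the work surface at z = 0. Lengths are in mm, angles in rad, forces in N, time in s.
With the tool pointing down it reaches from about 350 to 775 mm from the base axis. Payload 7.3 kg.
Tool frame: the origin (TCP) lies at the very end of the fingers, on their centre line; the grasp point (between the pads) lies 19 mm behind it; z points along the fingers, y is the line along which they close (so a half turn about z gives the same grasp; the last joint's range is limited). The gripper opens to 92 mm and grips with 3 to 60 N. Pads are 19 mm wide; open, the fingers measure 130 mm over their backs; the gripper's body (75 mm by 190 mm) begins 47 mm behind the grasp point.
Start: joints at [-1.377, 0.342, 1.524, -0, 1.275, -0.146], TCP at [175.005, -494.995, 205.341] pointing down, gripper open.
Joint ranges: [-2.53, 2.53], [-0.77, 2.02], [0.04, 2.7], [-1, 4.14], [0.28, 2.66], [-3.11, 3.11]. Speed limits (rad/s): [2.57, 2.57, 3.14, 3.14, 3.14, 3.14].

INTERFACE

Orientations are given as [roll, pitch, yaw] about the fixed x, y, z axes, in that order (R = Rz(yaw) Ry(pitch) Rx(roll)).
In Python, from plant import get_obs, capture, close_job gives the robot as it stands. The module is installed in compiled form; this text tells all that it offers.
- The arm moves only by the shell command python3 -m handwheel 'ROWS'. ROWS is JSON, a list of rows, each a list of 3 entries, a list of its own where there are three numbers: the turn, a rotation vector about the tool's x, y, z in degrees, then the shift along the tool's x, y, z in m, then the opening, from 0 (shut) to 1 (fully open). A call has 1 to 12 rows; each row is the pose to reach, as a shift and turn from the pose commanded when the call began, along the tool's axes at that moment; what a row does not reach only later rows make up. A row lasts 1/10 s, in which the tool goes at most 50 mm and 8.59 degrees, less where a joint would pass 70% of its speed; a pose out of reach is approached as far as the arm can. A call with a gripper value outside its range is refused whole. The fingers move at their own pace and stop on an object; the grip force is fixed at half the most. Time passes only in rows, so rows that repeat a pose let the fingers close. It gives the time, the measured TCP pose, the force, the opening and the grip force at its end, in the units of the state.
- get_obs(): the state, without advancing time (a new reading comes with each control period).
- capture(name): name is "side" or "top" or "wrist"; returns a dict with "image" (480x640x3 uint8, red, green, blue), "depth" (480x640 float32, mm along the optical axis (not along the pixel's ray), 0 where there is no reading), "fx", "fy", "cx", "cy" (pixels), "k1" (the pictures are not rectified: a ray, as slopes to the right and down, at radius r is drawn at 1 + k1 r^2 times it, then the intrinsics apply), "camera_from_world" (4x4, takes a point from world to camera coordinates). Camera axes: x right, y down, z forward; pixel columns grow to the right and rows downward; lengths in mm; the calibration is good to about 2 mm. A picture is of the moment at which its call begins.
- close_job(): hands the job in; it is judged then, once.
The state is a dict: "time": time; "joint_positions": joint angles; "dq": joint speeds; "tau": joint torques, N m; "tool_pos": TCP position; "tcp_rot": TCP orientation; "contact_force": force on the tool from outside, world axes, zero at the start; "moment": the same for the moment, N m; "grip_width": finger opening in mm; "finger_force": force on a finger pad.
Only numpy, scipy, OpenCV 4.12 (cv2) and the standard library are available. Lean on these libraries where they do the work, as an engineer would, in place of code of your own. Each camera call takes 0.05 s, during which the arm holds its last target. There are 200 camera calls.

TASK

Slide the red shutter of the yellow guard fully open, then draw the blue hook plate out through the guard's mouth, turning it on the way so that its hook does not catch behind the mouth; it lies under the clear roof, so keep it flat on the bench and do not lift it. Leave the plate lying flat on the bench clear in front of the guard, slide the shutter fully shut again, and do not disturb the brass weight, the yellow tin, the relay and the load cell.

Things in the scene. Friction and masses are not known exactly. Their poses are not given: they have to be found in the camera images.
- guard: fixed low yellow box with a clear roof and no floor, 130 deep, 306 wide, 24 high. Origin: on the bench, middle of the mouth, plane of the front wall's outer face; x points into the guard (away from the robot), y to its left, z up. Mouth 86 wide, no bar over it; front wall 12 thick. Free inside: x 12 to 124, y -80 to 150, z 0 to 19. The front wall runs on to y -150 as the shutter's rail
- shutter (a joint): red shutter in front of the mouth, sliding along the guard's y axis: 0 = fully shut (stop), grows as it slides to the guard's right (-y), 0.095 m = fully open (stop). Needs about 2 N and stays where it is left. Panel 94 wide, 6 thick, up to 17 high.
- shutter_post (a point): top end of the upright black post on the shutter (14 diameter, standing from 5 to 50 above the bench), by which it is pushed; the post's axis lies 15.5 in front of the guard's origin plane, at guard y = 0 when shut
- hook_plate: loose flat part, about 0.2 kg: light aluminium ring (the eye, inner diameter 50, outer 70, 10 thick), heavier blue shank 22 wide and 8 thick from it to x 120, there a hook arm (x 104 to 120) out to y +35. Origin: underside, middle of the eye; x along the shank, y to the hook's side. Starts inside across the guard, shank to its left, hook towards the mouth. Closed fingers in the eye can drag it; it swings freely about them
- eye (a point): middle of the eye at its upper side, 10 above the underside; starts behind the mouth, under the roof's opening
- tail (a point): middle of the shank's far end, upper side, 120 from the eye's middle; starts under the roof
- hook_tip (a point): tip of the hook arm, upper side. Pulled straight out, the hook catches behind the left jamb: with the plate about half out, swing the eye 90 to the guard's left (the shank levers on the left jamb, the hook goes right), bring the fingers back to about 20 left of the middle, then draw on
- brass_weight: loose brass weight, 27 diameter, 34 high; origin under its centre
- flux_tin: loose yellow round tin, 54 diameter, 20 high; origin under its centre
- relay_block: loose clear-cased relay, 22x30x26; origin under its centre
- left_jamb (a point): top of the round steel post (12 diameter, 24 high) at the guard's left end of the mouth, at guard x 6, y +49; the shank can be levered on it. The right jamb is the same at y -49
- roof_opening (a point): middle, at roof height (23), of the opening in the clear roof through which fingers reach down: it runs from the mouth back to guard x 104, y -52 to +62 (nearer the mouth than x 24: y -43 to +43)
- load_cell: loose aluminium load cell bar with wires, 44x95x21; origin under its centre
There are look-alikes about, which are no part of the job. There is more than one size of the hook_plate; the job needs the larger.

How it is judged (in metres and radians):
On the way, in this order (a step that is already met when the one before it is completed fails the run):
1. the shutter is slid open (value of joint shutter above 0.085 m), for 0.1 s.
2. the hook plate is out in front of the guard (x of eye in the frame of guard below -0.055 m and x of each of tail, hook_tip in the frame of guard below -0.02 m), for 0.1 s.
At the end, for the whole second after the job is handed in: The shutter is shut to within 6 mm, and the hook plate lies flat and still on the bench, wholly in front of the guard (tail end and hook tip at least 20 mm, eye centre at least 55 mm in front of the plane of its front face) (all of step 2 and value of joint shutter below 0.006 m and height (world z) of hook_plate between -0.01 and 0.006 m and angle between hook_plate's own z axis and vertical below 0.1 rad and linear speed of hook_plate below 0.02 m/s); the robot touches nothing.
It fails at once if the hook plate is lifted (any of its eye, tail or hook more than 35 mm above the bench) (height (world z) of any of eye, tail, hook_tip above 0.035 m).
It fails at once if a loose bystander is pushed more than 30 mm (distance of any of brass_weight, flux_tin, relay_block, load_cell from where it was at the start of the episode above 0.03 m).
It also fails if it takes over 54 s, if anything falls off the work surface, if the arm or the gripper's body presses on something with over 40 N, if the wrist force passes 120 N, or if a joint passes its speed limit or range.

## Working session

There is one attempt and no reset: what is moved stays moved. The work goes in short steps, Python scripts to look and compute and a shell command to move; the robot and the scene stay as the last step left them, time stands still between calls to the robot, and variables do not carry over. Pictures are saved under pics/ and viewed, at most 10 in all, crops included, and the job is handed in when it is done.

```bash
mkdir -p pics; cat > h.py <<'E'
import numpy as np, cv2
from plant import get_obs, capture
def grab(n,f):
    c=capture(n); cv2.imwrite(f'pics/{f}.png',c['image'][...,::-1]); np.savez(f'pics/{f}.npz',**c); return c
def load(f): return dict(np.load(f'pics/{f}.npz'))
def world(c,u,v,z):
    K=np.array([[c['fx'],0,c['cx']],[0,c['fy'],c['cy']],[0,0,1]],float)
    s=cv2.undistortPoints(np.array([[[u,v]]],float),K,np.array([c['k1'],0,0,0],float))[0,0]
    T=np.linalg.inv(c['camera_from_world']); d=T[:3,:3]@[s[0],s[1],1]; o=T[:3,3]
    return (o+d*(z-o[2])/d[2])
E
python3 - <<'E'
from h import *
grab('top','top0');c=grab('side','side0')
print(get_obs())
E
```

```text
{'time': 0.1, 'joint_positions': array([-1.37701807e+00,  3.42687994e-01,  1.52490362e+00, -2.71849978e-05,
        1.27538230e+00, -1.46019233e-01]), 'dq': array([-0.00117297, -0.00144797, -0.00197877,  0.00056657,  0.00228438,
       -0.00222971]), 'tau': array([ 2.36469292e-03, -4.32005703e+01, -2.44693100e+01,  7.19768484e-02,
        5.27594984e-02, -3.11957137e-05]), 'tool_pos': array([ 174.90959065, -494.60373897,  204.70256991]), 'tcp_rot': array([-3.14022231e+00, -1.75255396e-04,  3.39805301e-01]), 'contact_force': array([0.32208885, 0.39528298, 0.3871    ]), 'moment': array([-0.01512535, -0.01492538,  0.00608446]), 'finger_force': 0.0, 'grip_width': 91.82884933485123}
```

View pics/top0.png

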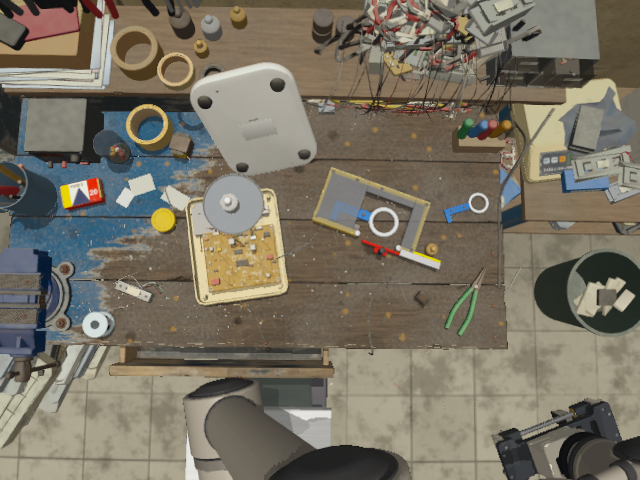

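View pics/side0.png

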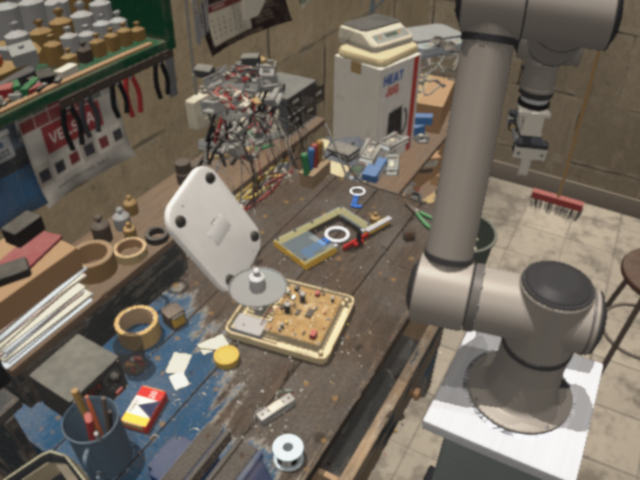

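The top picture shows the guard at about (370,212), with the shutter post near (378,250). Two hook plates are visible: the larger has its eye at (384,222), inside the guard, and the smaller has its eye at (478,203), loose outside it. The larger one inside is the one meant. The brass weight is at (432,249). I'll confirm in an enlarged crop.

```bash
python3 - <<'E'
from h import *
c=load('top0'); im=c['image'][160:280,300:460,::-1]
cv2.imwrite('pics/crop0.png',cv2.resize(im,None,fx=5,fy=5,interpolation=cv2.INTER_CUBIC))
T=np.linalg.inv(c['camera_from_world']);print(T[:3,3])
E
```

```text
[ 400.36922225  -99.54568035 1054.37707533]
```

View pics/crop0.png

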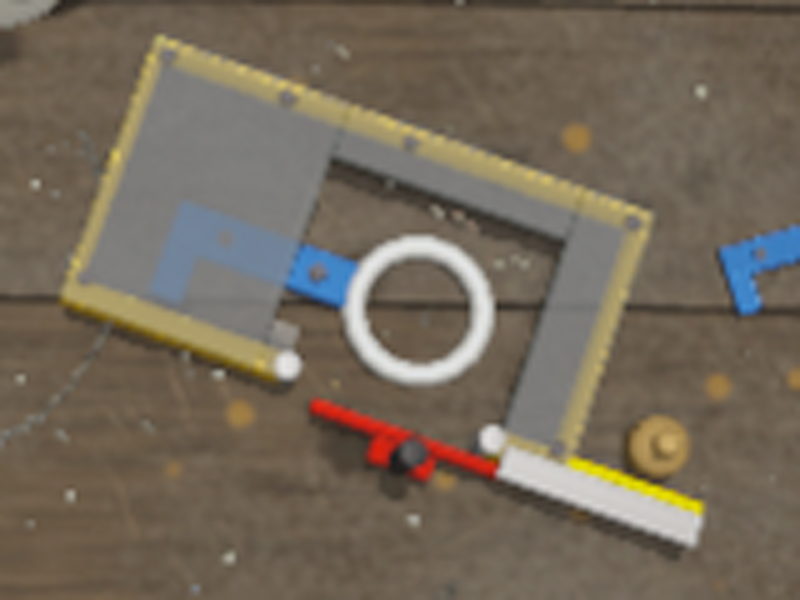

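The crop shows the jambs at crop (287,366) and (492,438), the post top at (409,452) and the eye centre at (420,310). The hook lies under the roof near (170,300), pointing to the mouth. This is the larger plate and the right one. The brass weight stands behind the rail at (658,447).

```bash
cat >> h.py <<'E'
def P(c,x,y,z): return world(c,300+(x+.5)/5-.5,160+(y+.5)/5-.5,z)
E
python3 - <<'E'
from h import *
c=load('top0')
L=P(c,287,366,24);R=P(c,492,438,24);po=P(c,409,452,50);e=P(c,420,310,10)
FL=P(c,160,38,24);FR=P(c,652,215,24);NL=P(c,62,298,24)
print('L',L,'R',R,np.linalg.norm(L-R),'post',po,'eye',e,FL,FR,np.linalg.norm(FL-FR),np.linalg.norm(FL-NL))
d=L-R; yaw1=np.arctan2(-d[0],d[1]); d=FL-FR; yaw2=np.arctan2(-d[0],d[1]); print(yaw1,yaw2)
yaw=(yaw1+2*yaw2)/3
for yaw in(yaw1,yaw2):
  X=np.array([np.cos(yaw),np.sin(yaw)]);Y=np.array([-X[1],X[0]])
  o=(L+R)[:2]/2-6*X
  g=lambda p:np.round([(p[:2]-o)@X,(p[:2]-o)@Y],1)
  print(o,'post',g(po),'eye',g(e),'FL',g(FL),'FR',g(FR),'NL',g(NL))
E
```

```text
L [ 540.30487677 -211.76692164   24.        ] R [ 508.9812629  -304.16023069   24.        ] 97.55866103620951 post [ 499.61261424 -262.43753904   50.        ] eye [ 568.93320393 -274.33917628   10.        ] [ 690.67156552 -153.56304717   24.        ] [ 612.09924835 -378.60566558   24.        ] 238.3648235869887 128.43830546289942
-0.32686400878959254 -0.3359121797956025
[ 518.96074652 -256.03712821] post [-16.3 -12.3] eye [53.2 -1.3] FL [129.7 152.2] FR [127.6 -86.2] NL [  1.3 154.4]
[ 518.97840971 -255.98579314] post [-16.2 -12.5] eye [53.2 -0.9] FL [128.3 153.3] FR [128.3 -85.1] NL [-1.000e-01  1.543e+02]
```

```bash
cat >> h.py <<'E'
yaw=-0.333; X=np.array([np.cos(yaw),np.sin(yaw)]);Y=np.array([-X[1],X[0]]); O=np.array([519.,-256.])
def G(p): p=np.asarray(p)[:2]-O; return np.round([p@X,p@Y],1)
def st():
    o=get_obs(); f=o['contact_force']; print('t',o['time'],'guard',G(o['tool_pos']),'z',o['tool_pos'][2].round(1),'yaw',o['tcp_rot'].round(4),'F',G(f[:2]+O),f[2].round(1),'w',round(o['grip_width'],1),'q',o['joint_positions'].round(2))
E
python3 -m handwheel '[[[0,0,38.6],[0.408,-0.14,0.08],0],[[0,0,38.6],[0.408,-0.14,0.08],0],[[0,0,38.6],[0.408,-0.14,0.08],0],[[0,0,38.6],[0.408,-0.14,0.08],0],[[0,0,38.6],[0.408,-0.14,0.08],0],[[0,0,38.6],[0.408,-0.14,0.08],0],[[0,0,38.6],[0.408,-0.14,0.08],0],[[0,0,38.6],[0.408,-0.14,0.08],0],[[0,0,38.6],[0.408,-0.14,0.08],0],[[0,0,38.6],[0.408,-0.14,0.08],0],[[0,0,38.6],[0.408,-0.14,0.08],0],[[0,0,38.6],[0.408,-0.14,0.08],0]]'
python3 - <<'E'
from h import *
st()
c=load('top0'); D=c['depth']
# heights around scene left of guard
K=c; T=np.linalg.inv(c['camera_from_world'])
for u,v in [(232,190),(228,203),(250,215),(255,100),(375,345),(375,300)]:
    z=T[2,3]-D[v,u]; print(u,v,round(float(z)),G(world(c,u,v,float(z))))
E
```

```text
time: 1.3
tool_pos: [512.2, -227.6, 125.2]
tcp_rot: [3.141, 0.001, -0.334]
contact_force: [-0.2, 0.4, -1.1]
grip_width: 2.2
finger_force: 0.0
t 1.3 guard [-15.7  24.6] z 125.2 yaw [ 3.1411e+00  8.0000e-04 -3.3400e-01] F [-0.3  0.3] -1.1 w 2.2 q [-0.55  0.48  1.54 -0.    1.12  1.35]
232 190 49 [ -2.3 341.4]
228 203 108 [-40.2 325.5]
250 215 53 [-41.6 283.5]
255 100 175 [163.3 335. ]
375 345 15 [-215.7  -71.5]
375 300 3 [-121.7  -41.1]
```

```bash
python3 -m handwheel '[[[0,0,0],[0,0,0.04],0],[[0,0,0],[0,0,0.08],0],[[0,0,0],[0,0,0.092],0],[[0,0,0],[0,0.01,0.092],0],[[0,0,0],[0,0.02,0.092],0],[[0,0,0],[0,0.03,0.092],0],[[0,0,0],[0,0.04,0.092],0],[[0,0,0],[0,0.05,0.092],0],[[0,0,0],[0,0.06,0.092],0],[[0,0,0],[0,0.07,0.092],0],[[0,0,0],[0,0.08,0.092],0],[[0,0,0],[0,0.086,0.092],0]]'
python3 -c "
from h import *
st()"
```

```text
time: 2.5
tool_pos: [484.5, -309.3, 33.3]
tcp_rot: [3.141, -0.0, -0.334]
contact_force: [-0.2, -0.5, -0.3]
grip_width: 0.4
finger_force: 0.0
t 2.5 guard [-15.2 -61.6] z 33.3 yaw [ 3.1414 -0.     -0.3344] F [ 0.  -0.6] -0.3 w 0.4 q [-0.7   0.62  1.59 -0.    0.93  1.2 ]
```

```bash
python3 -m handwheel '[[[0,0,0],[0,0.004,0],0],[[0,0,0],[0,0.008,0],0],[[0,0,0],[0,0.01,0],0],[[0,0,0],[0,0.01,0],0]]'
python3 - <<'E'
from h import *
st(); c=grab('top','top1'); im=c['image'][160:280,300:460,::-1]
cv2.imwrite('pics/crop1.png',cv2.resize(im,None,fx=5,fy=5,interpolation=cv2.INTER_CUBIC))
E
```

```text
time: 2.9
tool_pos: [481.5, -317.8, 33.3]
tcp_rot: [3.142, 0.0, -0.334]
contact_force: [-0.2, -0.5, -0.3]
grip_width: 0.3
finger_force: 0.0
t 2.9 guard [-15.2 -70.6] z 33.3 yaw [ 3.1416  0.     -0.3339] F [-0.  -0.6] -0.3 w 0.3 q [-0.72  0.62  1.59 -0.    0.94  1.19]
```

View pics/crop1.png

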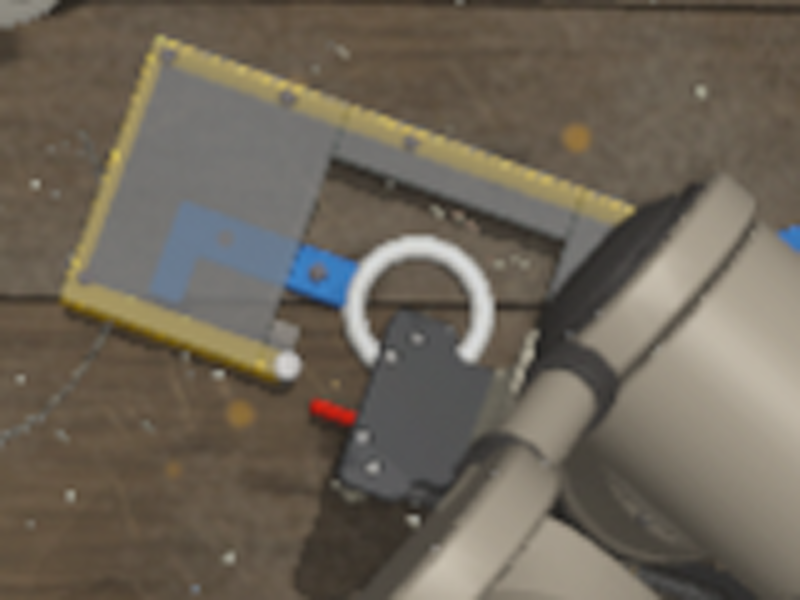

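```bash
python3 - <<'E'
from h import *
c=load('top1')
for z in (50,100,150,200,250): print(z,G(P(c,420,410,z)),G(P(c,409,452,z)))
C=c['camera_from_world']; p=C@[481.5,-317.8,33.3,1]; print(p, c['cx']+c['fx']*p[0]/p[2],c['cy']+c['fy']*p[1]/p[2],c['k1'],c['fx'])
T=np.linalg.inv(C); D=c['depth']
for x,y in((420,410),(460,420),(380,480),(335,412),(400,340)):
  u=300+x//5;v=160+y//5;print(x,y,T[2,3]-D[v,u])
grab('wrist','w1');grab('side','s1')
s=cv2.resize(load('s1')['image'][190:290,260:460,::-1],None,fx=4,fy=4,interpolation=cv2.INTER_CUBIC); cv2.imwrite('pics/s1c.png',s)
E
```

```text
50 [  2.9 -11. ] [-16.2 -12.4]
100 [-5.4 -5. ] [-23.5  -6.4]
150 [-13.6   0.9] [-30.9  -0.3]
200 [-21.9   6.9] [-38.2   5.7]
250 [-30.2  12.9] [-45.5  11.8]
[1.95205024e+02 4.06923360e+01 1.02813164e+03 1.00000000e+00] 405.1631883689916 259.1894004269742 -0.038002010833496795 463.7123690269182
420 410 155.5808106788245
460 420 154.29168714366824
380 480 156.61590589366824
335 412 4.780761850699491
400 340 148.7854005225745
```

View pics/s1c.png

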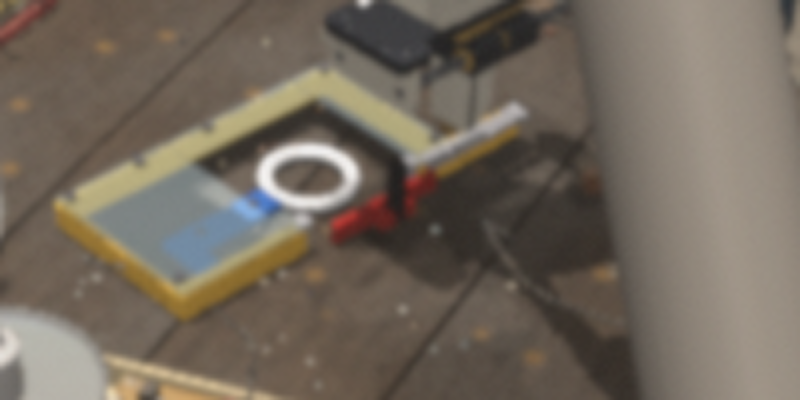

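View pics/w1.png

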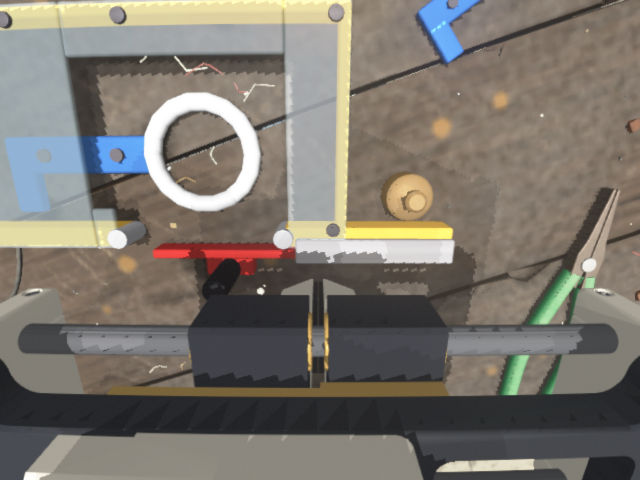

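```bash
python3 - <<'E'
from h import *
c=load('w1'); C=c['camera_from_world']
print(c['k1'],c['fx'],np.linalg.inv(C)[:3,3])
for n,u,v,z in(('L',130,232,24),('R',284,238,24),('post',214,288,50),('postbase',232,268,5),('eye',202,152,10),('panelL',154,250,17),('brass',415,202,34),('fingertip',317,284,33)): print(n,G(world(c,u,v,z)))
def pr(gx,gy,z):
    w=np.r_[O+gx*X+gy*Y,z,1]; p=C@w; a=p[:2]/p[2]; a=a*(1+c['k1']*(a@a)); return (a*[c['fx'],c['fy']]+[c['cx'],c['cy']]).round()
print(pr(-15.2,-70.6,33.3),pr(-16,-12,50),pr(-16,-12,5))
print(c['depth'][284:300:4,212:218],c['depth'][288,300:330:6])
E
```

```text
-0.03499900917873835 338.5482098007807 [ 556.50750611 -343.76493169  212.50632144]
L [13.  38.7]
R [  9.3 -51.2]
post [-10.5 -16.2]
postbase [-16.8 -14.4]
eye [57.4 -3.4]
panelL [-0.4 29.6]
brass [  32.2 -122.7]
fingertip [-15.7 -70.3]
[317. 283.] [207. 297.] [228. 267.]
[[175.49608  176.36758  178.04066  177.40721  176.58424  176.51828 ]
 [177.34409  176.12752  178.28546  177.61522  178.21709  177.90605 ]
 [178.9732   178.83875  176.59978  178.37592  178.49745  178.45714 ]
 [ 95.139366  95.80861   94.68753   95.95272   95.14247   95.45978 ]] [160.28401 159.69269 158.81049 163.80957 160.09781]
```

```bash
python3 -m handwheel '[[[0,0,0],[0,0,-0.045],0],[[0,0,0],[0,0,-0.045],0],[[0,0,0],[0,-0.05,-0.045],0],[[0,0,0],[0,-0.1,-0.045],0],[[0,0,0],[0,-0.1,-0.045],0],[[0,0,0],[0,-0.1,-0.02],0],[[0,0,0],[0,-0.1,0.005],0],[[0,0,0],[0,-0.1,0.005],0]]'
python3 -c "
from h import *
st()"
python3 -m handwheel '[[[0,0,0],[0,0.005,0],0],[[0,0,0],[0,0.01,0],0],[[0,0,0],[0,0.015,0],0],[[0,0,0],[0,0.02,0],0]]'
python3 - <<'E'
from h import *
st();c=grab('wrist','w2');grab('side','s2');a=load('s2')['image'][190:290,260:420,::-1];a=cv2.resize(a,(400,250));b=cv2.resize(c['image'][:,:,::-1],(400,300))
cv2.imwrite('pics/m2.png',np.hstack([np.vstack([a,a[:50]*0]),b]))
E
```

```text
time: 3.85
tool_pos: [512.2, -222.1, 25.4]
tcp_rot: [-3.14, 0.006, -0.333]
contact_force: [0.1, -0.0, -0.8]
grip_width: 0.4
finger_force: 0.0
t 3.85 guard [-17.5  29.9] z 25.4 yaw [-3.1405  0.006  -0.3333] F [0.1 0. ] -0.8 w 0.4 q [-0.55  0.61  1.64 -0.    0.9   1.36]
time: 4.25
tool_pos: [508.0, -243.2, 29.3]
tcp_rot: [3.141, -0.002, -0.334]
contact_force: [0.3, 0.4, 0.2]
grip_width: 0.3
finger_force: 0.0
t 4.25 guard [-14.6   8.5] z 29.3 yaw [ 3.141e+00 -1.800e-03 -3.343e-01] F [0.1 0.4] 0.2 w 0.3 q [-0.58  0.6   1.63 -0.    0.9   1.32]
```

View pics/m2.png

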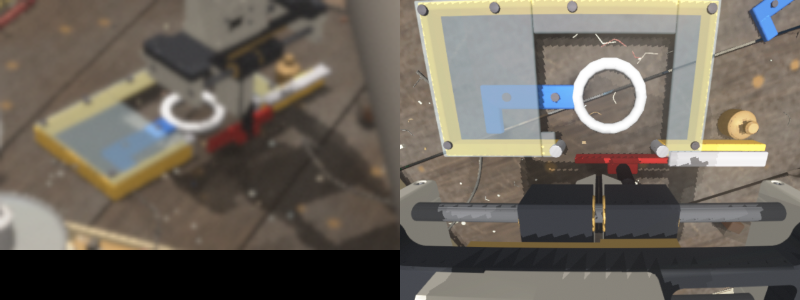

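The wrist view shows the fingertip at about (600,178), just left of the post at (628,175), with no contact yet. I'll push on slowly and watch the force.

```bash
for i in 1 2 3; do python3 -m handwheel '[[[0,0,0],[0,0.003,0],0],[[0,0,0],[0,0.006,0],0]]' >/dev/null
python3 -c "
from h import *
st()"; done; python3 - <<'E'
from h import *
c=grab('wrist','w3');a=c['image'][220:320,220:420,::-1]
cv2.imwrite('pics/w3c.png',cv2.resize(a,None,fx=4,fy=4,interpolation=cv2.INTER_CUBIC))
E
```

```text
t 4.55 guard [-15.2   3.3] z 28.4 yaw [ 3.1415e+00 -1.0000e-04 -3.3380e-01] F [-0.6 -0. ] 1.1 w 0.4 q [-0.59  0.61  1.63 -0.    0.9   1.31]
t 4.75 guard [-15.2  -2.8] z 28.3 yaw [ 3.1415e+00  1.0000e-04 -3.3380e-01] F [-0.2 -0.1] 0.2 w 0.4 q [-0.6   0.61  1.63 -0.    0.91  1.3 ]
t 4.95 guard [-15.1  -8.5] z 28.5 yaw [-3.1413e+00 -2.0000e-04 -3.3390e-01] F [-0.3  1.5] 2.2 w 0.6 q [-0.61  0.61  1.63  0.    0.91  1.29]
```

View pics/w3c.png

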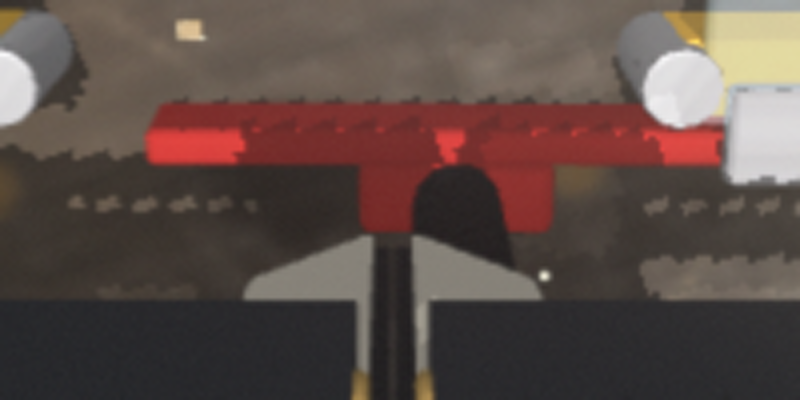

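```bash
python3 - <<'E'
from h import *
c=load('w3'); D=c['depth']
Ti=np.linalg.inv(c['camera_from_world'])
def p3(u,v):
    K=np.array([[c['fx'],0,c['cx']],[0,c['fy'],c['cy']],[0,0,1]],float)
    s=cv2.undistortPoints(np.array([[[u,v]]],float),K,np.array([c['k1'],0,0,0],float))[0,0]
    d=float(D[int(v),int(u)]); w=Ti@[s[0]*d,s[1]*d,d,1]; return G(w[:2]),w[2].round(1)
for n,x,y in(('panelL',160,145),('jambR',683,88),('post',455,185),('post',460,210),('post',475,240),('post',495,262),('fing',330,265),('fing',440,270),('fing',480,285),('fingR',520,292),('fing',424,245)): print(n,p3(220+x/4,220+y/4))
E
```

```text
panelL (array([-2.6, 25.6]), np.float64(16.9))
jambR (array([  8.6, -50.2]), np.float64(24.7))
post (array([ -6.7, -18.2]), np.float64(23.0))
post (array([ -6.3, -18.4]), np.float64(33.5))
post (array([ -6.5, -19.9]), np.float64(43.4))
post (array([ -7.3, -22.2]), np.float64(48.6))
fing (array([-3.1, -1.6]), np.float64(58.8))
fing (array([ -3.2, -14.7]), np.float64(60.1))
fing (array([ -3.3, -19.2]), np.float64(64.0))
fingR (array([ -3.8, -23.8]), np.float64(64.9))
fing (array([ -3.2, -13. ]), np.float64(52.6))
```

```bash
python3 - <<'E'
from h import *
exec(open('/dev/stdin').read()) if 0 else None
c=load('w3'); D=c['depth']
Ti=np.linalg.inv(c['camera_from_world'])
K=np.array([[c['fx'],0,c['cx']],[0,c['fy'],c['cy']],[0,0,1]],float)
def p3(u,v):
    s=cv2.undistortPoints(np.array([[[u,v]]],float),K,np.array([c['k1'],0,0,0],float))[0,0]
    d=float(D[int(v),int(u)]); w=Ti@[s[0]*d,s[1]*d,d,1]; return *G(w[:2]),w[2].round(1)
for v in (276,280,284,290,296): print(v,[p3(u,v) for u in (304,310,314,317,320,323,328,334,340)])
E
python3 -m handwheel '[[[0,0,0],[0,0.003,0],0],[[0,0,0],[0,0.006,0],0]]' >/dev/null
python3 - <<'E'
from h import *
st()
E
```

```text
276 [(np.float64(-22.7), np.float64(0.3), np.float64(-0.8)), (np.float64(-17.0), np.float64(-4.1), np.float64(12.9)), (np.float64(-15.8), np.float64(-6.6), np.float64(15.7)), (np.float64(-16.2), np.float64(-8.4), np.float64(14.9)), (np.float64(-16.2), np.float64(-10.3), np.float64(14.8)), (np.float64(-11.6), np.float64(-11.9), np.float64(25.8)), (np.float64(-7.5), np.float64(-14.5), np.float64(35.7)), (np.float64(-6.3), np.float64(-17.6), np.float64(38.6)), (np.float64(-6.7), np.float64(-20.9), np.float64(37.7))]
280 [(np.float64(-25.5), np.float64(0.3), np.float64(-0.7)), (np.float64(-3.0), np.float64(-5.0), np.float64(51.6)), (np.float64(-25.4), np.float64(-6.4), np.float64(-0.3)), (np.float64(-25.8), np.float64(-8.4), np.float64(-1.4)), (np.float64(-25.5), np.float64(-10.4), np.float64(-0.6)), (np.float64(-2.6), np.float64(-11.5), np.float64(52.5)), (np.float64(-3.3), np.float64(-14.0), np.float64(50.9)), (np.float64(-6.6), np.float64(-17.4), np.float64(43.4)), (np.float64(-6.5), np.float64(-20.5), np.float64(43.6))]
284 [(np.float64(-3.2), np.float64(-2.2), np.float64(56.0)), (np
[... 918 characters left out ...]
-3.6), np.float64(-19.3), np.float64(62.1))]
296 [(np.float64(22.0), np.float64(-5.0), np.float64(121.1)), (np.float64(-3.3), np.float64(-5.4), np.float64(69.1)), (np.float64(-5.1), np.float64(-7.1), np.float64(65.4)), (np.float64(-4.4), np.float64(-8.5), np.float64(66.7)), (np.float64(-5.4), np.float64(-9.9), np.float64(64.8)), (np.float64(-4.5), np.float64(-11.3), np.float64(66.5)), (np.float64(22.5), np.float64(-11.7), np.float64(121.9)), (np.float64(22.1), np.float64(-13.4), np.float64(121.1)), (np.float64(21.8), np.float64(-15.2), np.float64(120.6))]
t 5.2 guard [-15.1 -14.6] z 28.5 yaw [-3.1416e+00 -2.0000e-04 -3.3370e-01] F [-0.7  1.8] 2.8 w 0.6 q [-0.62  0.61  1.62  0.    0.91  1.28]
```

The fingertips show at about z 50 while the reported TCP is z 28. The real finger end is therefore about 20 mm higher than reported, and the fingers skimmed over the post top. I'll raise, go back left, go about 20 mm lower and push again.

```bash
python3 -m handwheel '[[[0,0,0],[0,0,-0.03],0],[[0,0,0],[0,0,-0.03],0],[[0,0,0],[0,-0.04,-0.03],0],[[0,0,0],[0,-0.04,-0.03],0],[[0,0,0],[0,-0.04,-0.01],0],[[0,0,0],[0,-0.04,0.02],0],[[0,0,0],[0,-0.04,0.02],0],[[0,0,0],[0,-0.03,0.02],0],[[0,0,0],[0,-0.02,0.02],0],[[0,0,0],[0,-0.01,0.02],0],[[0,0,0],[0,0,0.02],0],[[0,0,0],[0,0.01,0.02],0]]'
python3 - <<'E'
from h import *
st()
E
python3 -m handwheel '[[[0,0,0],[0,0.01,0],0],[[0,0,0],[0,0.02,0],0]]' >/dev/null
python3 - <<'E'
from h import *
st()
E
```

```text
time: 6.4
tool_pos: [496.8, -275.6, 9.2]
tcp_rot: [3.141, -0.002, -0.334]
contact_force: [1.4, 1.6, 1.3]
grip_width: 0.5
finger_force: 1.1
t 6.4 guard [-14.5 -25.7] z 9.2 yaw [ 3.1412e+00 -1.8000e-03 -3.3440e-01] F [0.8 1.9] 1.3 w 0.5 q [-0.64  0.64  1.63  0.    0.87  1.26]
t 6.6 guard [-15.1 -45.5] z 8.6 yaw [ 3.1415e+00 -4.0000e-04 -3.3410e-01] F [1.5 1. ] 1.3 w 0.6 q [-0.67  0.65  1.62  0.    0.87  1.23]
```

Now the post is being pushed (about 2 N). I'll push on to the stop.

```bash
python3 -m handwheel '[[[0,0,0],[0,0.008,0],0],[[0,0,0],[0,0.016,0],0],[[0,0,0],[0,0.02,0],0],[[0,0,0],[0,0.023,0],0],[[0,0,0],[0,0.023,0],0]]' >/dev/null
python3 - <<'E'
from h import *
st()
E
for i in 1 2; do python3 -m handwheel '[[[0,0,0],[0,0.002,0],0],[[0,0,0],[0,0.003,0],0],[[0,0,0],[0,0.003,0],0]]' >/dev/null
python3 - <<'E'
from h import *
st()
E
done
```

```text
t 7.1 guard [-15.4 -67.9] z 8.1 yaw [ 3.1414e+00  4.0000e-04 -3.3400e-01] F [1.1 0.3] -0.6 w 0.2 q [-0.71  0.65  1.61 -0.    0.88  1.19]
t 7.4 guard [-15.4 -70.4] z 8.1 yaw [-3.1415e+00  5.0000e-04 -3.3370e-01] F [0.  0.8] -0.4 w 0.5 q [-0.72  0.65  1.6  -0.    0.88  1.19]
t 7.7 guard [-15.5 -72.1] z 8.1 yaw [-3.1395e+00  8.0000e-04 -3.3400e-01] F [0.6 7.6] 0.1 w 0.1 q [-0.72  0.66  1.6   0.    0.89  1.18]
```

```bash
python3 -m handwheel '[[[0,0,0],[0,-0.006,0],0],[[0,0,0],[0,-0.006,-0.04],0],[[0,0,0],[0,-0.006,-0.05],0],[[0,0,0],[0.03,-0.04,-0.05],0],[[0,0,0],[0.069,-0.071,-0.05],0],[[0,0,0],[0.069,-0.071,-0.05],0],[[0,0,0],[0.069,-0.071,-0.04],0],[[0,0,0],[0.069,-0.071,-0.02],0],[[0,0,0],[0.069,-0.071,0],0],[[0,0,0],[0.069,-0.071,0.01],0],[[0,0,0],[0.069,-0.071,0.018],0],[[0,0,0],[0.069,-0.071,0.018],0]]' >/dev/null
python3 - <<'E'
from h import *
st()
grab('top','top4');grab('side','s4');a=load('s4')['image'][190:290,260:420,::-1];a=cv2.resize(a,(400,250),interpolation=2);b=load('top4')['image'][160:280,300:460,::-1]
b=cv2.resize(b,(400,300),interpolation=2);cv2.imwrite('pics/m4.png',np.hstack([np.vstack([a,a[:50]*0]),b]))
E
```

```text
t 8.9 guard [52.9 -3.1] z -10.7 yaw [-3.1414e+00  1.9000e-03 -3.3460e-01] F [-0.1 -0.1] -0.6 w 0.5 q [-0.57  0.76  1.44 -0.    0.94  1.33]
```

View pics/m4.png

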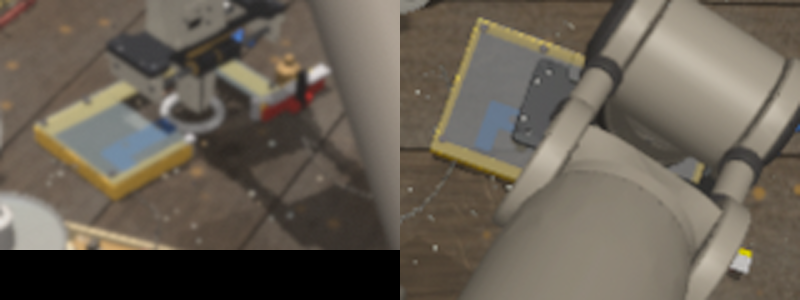

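The side view shows the shutter open at (300,88) and the fingers over the middle of the eye at (195,105). I'll descend in small steps until the fingers are inside the ring.

```bash
for i in 1 2 3; do python3 -m handwheel '[[[0,0,0],[0,0,0.003],0],[[0,0,0],[0,0,0.003],0]]' >/dev/null
python3 - <<'E'
from h import *
st()
E
done
```

```text
t 9.2 guard [54.  -2.7] z -12.3 yaw [ 3.1413e+00 -7.0000e-04 -3.3390e-01] F [-0.5 -0.3] -1.0 w 0.3 q [-0.57  0.76  1.44 -0.    0.94  1.33]
t 9.4 guard [53.7 -2.5] z -15.9 yaw [-3.1416e+00  3.0000e-04 -3.3380e-01] F [0.4 0.5] -0.6 w 0.8 q [-0.57  0.77  1.44 -0.    0.93  1.33]
t 9.6 guard [53.6 -2.6] z -19.1 yaw [-3.1415e+00  6.0000e-04 -3.3390e-01] F [-0.3  0.1] -0.3 w 0.6 q [-0.57  0.77  1.45 -0.    0.93  1.33]
```

```bash
python3 -m handwheel '[[[0,0,0],[-0.008,0,0],0],[[0,0,0],[-0.016,0,0],0],[[0,0,0],[-0.024,0,0],0],[[0,0,0],[-0.032,0,0],0],[[0,0,0],[-0.04,0,0],0],[[0,0,0],[-0.048,0,0],0],[[0,0,0],[-0.056,0,0],0],[[0,0,0],[-0.064,0,0],0],[[0,0,0],[-0.072,0,0],0],[[0,0,0],[-0.08,0,0],0],[[0,0,0],[-0.088,0,0],0],[[0,0,0],[-0.096,0,0],0]]' >/dev/null
python3 - <<'E'
from h import *
st(); c=grab('wrist','w5'); 
grab('side','s5');a=load('s5')['image'][190:290,260:420,::-1];a=cv2.resize(a,(400,250),interpolation=2);b=cv2.resize(c['image'][...,::-1],(400,300));cv2.imwrite('pics/m5.png',np.hstack([np.vstack([a,a[:50]*0]),b]))
E
```

```text
t 10.8 guard [-42.6  -2.6] z -18.6 yaw [ 3.1414e+00 -4.0000e-04 -3.3390e-01] F [1.  1.4] -0.1 w 0.9 q [-0.62  0.64  1.74 -0.    0.76  1.29]
```

View pics/m5.png

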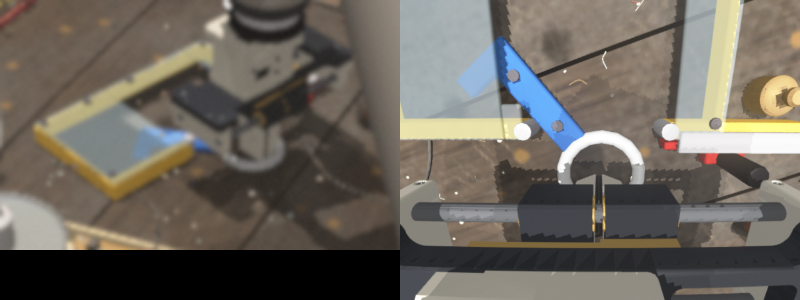

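The wrist view shows the fingers in the ring at (600,165), with the shank running up-left through the mouth to (490,50) and the hook still under the roof. That is as intended. Next I'll draw a little further and swing left.

```bash
python3 -m handwheel '[[[0,0,0],[-0.009,0,0],0],[[0,0,0],[-0.018,0,0],0],[[0,0,0],[-0.018,-0.008,0],0],[[0,0,0],[-0.018,-0.016,0],0],[[0,0,0],[-0.018,-0.024,0],0],[[0,0,0],[-0.018,-0.032,0],0],[[0,0,0],[-0.018,-0.04,0],0],[[0,0,0],[-0.018,-0.048,0],0],[[0,0,0],[-0.018,-0.056,0],0],[[0,0,0],[-0.018,-0.064,0],0]]' >/dev/null
cat >> h.py <<'E'
def plate(f,show=True):
    c=load(f); C=c['camera_from_world']
    gx,gy=np.meshgrid(np.arange(-220,125.),np.arange(-120,151.),indexing='ij')
    W=np.stack([O[0]+gx*X[0]+gy*Y[0],O[1]+gx*X[1]+gy*Y[1],0*gx+8,0*gx+1])
    p=np.tensordot(C,W,1); a=p[:2]/p[2]; a=a*(1+c['k1']*(a**2).sum(0))
    u=(a[0]*c['fx']+c['cx']).astype(np.float32);v=(a[1]*c['fy']+c['cy']).astype(np.float32)
    im=cv2.remap(c['image'],u,v,cv2.INTER_LINEAR).astype(int)
    ok=(u>0)&(u<639)&(v>0)&(v<479)
    b=((im[...,2]-im[...,0])>35)&ok
    n,l,s,ce=cv2.connectedComponentsWithStats(b.astype(np.uint8))
    ij=np.argwhere(b)-[220,120]; return b,ij
def fit(f,e0):
    from scipy.optimize import differential_evolution as DE
    b,ij=plate(f); F=b.astype(float)
    px,py=np.meshgrid(np.arange(37,120,2.),np.arange(-20,45,2.)); px=px.ravel();py=py.ravel()
    ins=(np.abs(py)<11)|((px>104)&(py<35)&(py>-11)); wt=np.where(ins,1.,-1.)
    def cost(q):
        s,co=np.sin(q[2]),np.cos(q[2]); i=np.clip((q[0]+co*px-s*py+220).astype(int),0,344); j=np.clip((q[1]+s*px+co*py+120).astype(int),0,270)
        return -(wt*F[i,j]).sum()/ins.sum()
    r=DE(cost,[(e0[0]-35,e0[0]+35),(e0[1]-35,e0[1]+35),(-2,2)],seed=0,popsize=30)
    q=r.x;s,co=np.sin(q[2]),np.cos(q[2]); g=lambda x,y:np.round([q[0]+co*x-s*y,q[1]+s*x+co*y],0)
    print('eye',q[:2].round(0),'th',np.degrees(q[2]).round(0),'tail',g(120,0),'hook',g(112,35),'score',round(-r.fun,2),'nblue',len(ij))
def look(f):
    st(); grab('wrist',f); fit(f,G(get_obs()['tool_pos']))
E
python3 - <<'E'
from h import *
fit('w5',(-42,-3)); look('w6')
E
```

```text
eye [-30.  -7.] th 39.0 tail [63. 69.] hook [35. 91.] score 0.96 nblue 2224
t 11.9 guard [-60.   62.1] z -18.6 yaw [ 3.1414e+00 -3.0000e-04 -3.3370e-01] F [-0.1 -1.2] 0.6 w 0.3 q [-0.5   0.62  1.8  -0.    0.72  1.4 ]
eye [-63.  51.] th -16.0 tail [52. 19.] hook [54. 55.] score 0.95 nblue 2187
```

```bash
python3 -m handwheel '[[[0,0,0],[0,-0.008,0],0],[[0,0,0],[0,-0.016,0],0],[[0,0,0],[0,-0.024,0],0],[[0,0,0],[0,-0.03,0],0],[[0,0,0],[0,-0.03,0],0]]' >/dev/null
python3 - <<'E'
from h import *
look('w7')
E
```

```text
t 12.45 guard [-60.3  92.4] z -18.7 yaw [-3.1414e+00  3.0000e-04 -3.3300e-01] F [-0.3  0.1] -0.2 w 0.5 q [-0.44  0.62  1.8   0.    0.72  1.46]
eye [-62.  82.] th -37.0 tail [34. 10.] hook [49. 42.] score 0.93 nblue 2196
```

```bash
python3 -m handwheel '[[[0,0,0],[0,0.01,0],0],[[0,0,0],[0,0.02,0],0],[[0,0,0],[0,0.03,0],0],[[0,0,0],[0,0.04,0],0],[[0,0,0],[0,0.05,0],0],[[0,0,0],[0,0.06,0],0],[[0,0,0],[0,0.068,0],0],[[0,0,0],[0,0.072,0],0],[[0,0,0],[0,0.072,0],0]]' >/dev/null
python3 - <<'E'
from h import *
look('w8')
E
```

```text
t 13.4 guard [-60.1  18.9] z -18.7 yaw [ 3.1414e+00 -1.0000e-04 -3.3470e-01] F [ 0.  -0.4] 0.1 w 0.7 q [-0.58  0.62  1.8  -0.    0.73  1.32]
eye [-70.  23.] th 2.0 tail [50. 27.] hook [41. 62.] score 0.96 nblue 2180
```

The passive return turned the plate too far: the hook tip is at y≈62. I'll spread the fingers inside the eye to hold the plate rigidly, then shift it right and draw it out straight.

```bash
python3 -m handwheel '[[[0,0,0],[0,0,0],0.2],[[0,0,0],[0,0,0],0.3],[[0,0,0],[0,0,0],0.4],[[0,0,0],[0,0,0],0.45],[[0,0,0],[0,0,0],0.45],[[0,0,0],[0,0,0],0.45]]'
python3 - <<'E'
from h import *
look('w9')
E
```

```text
time: 14.05
tool_pos: [467.0, -216.9, -17.8]
tcp_rot: [-3.141, 0.003, -0.333]
contact_force: [-7.7, 3.1, 15.4]
grip_width: 27.4
finger_force: 26.3
t 14.05 guard [-62.  20.] z -17.8 yaw [-3.1413  0.0033 -0.333 ] F [-8.3  0.5] 15.4 w 27.4 q [-0.58  0.62  1.8  -0.    0.73  1.32]
eye [-68.  20.] th 4.0 tail [52. 28.] hook [42. 62.] score 0.96 nblue 2171
```

```bash
python3 -m handwheel '[[[0,0,0],[0,0.005,0],0.45],[[0,0,0],[0,0.01,0],0.45],[[0,0,1],[0,0.015,0],0.45],[[0,0,2],[0,0.02,0],0.45],[[0,0,3],[0,0.025,0],0.45],[[0,0,4],[0,0.03,0],0.45],[[0,0,5],[0,0.033,0],0.45],[[0,0,5],[0,0.033,0],0.45]]' >/dev/null
python3 - <<'E'
from h import *
look('w10')
E
```

```text
t 14.9 guard [-58.8 -13.1] z -17.1 yaw [-3.1414e+00 -3.1000e-03 -4.2150e-01] F [-2.7  3.7] 16.1 w 31.2 q [-0.64  0.62  1.78  0.    0.74  1.35]
eye [-64. -12.] th -3.0 tail [ 55. -19.] hook [50. 17.] score 0.96 nblue 2187
```

```bash
python3 -m handwheel '[[[0,0,0],[-0.009,0.001,0],0.45],[[0,0,0],[-0.018,0.002,0],0.45],[[0,0,0],[-0.027,0.002,0],0.45],[[0,0,0],[-0.036,0.003,0],0.45],[[0,0,0],[-0.045,0.004,0],0.45],[[0,0,0],[-0.054,0.005,0],0.45],[[0,0,0],[-0.063,0.005,0],0.45],[[0,0,0],[-0.072,0.006,0],0.45],[[0,0,0],[-0.081,0.007,0],0.45],[[0,0,0],[-0.09,0.008,0],0.45],[[0,0,0],[-0.1,0.009,0],0.45],[[0,0,0],[-0.1,0.009,0],0.45]]' >/dev/null
python3 - <<'E'
from h import *
look('w11')
E
```

```text
t 16.15 guard [-154.   -16.3] z -15.5 yaw [ 3.1369 -0.0158 -0.4213] F [ 6.9 -2.5] 21.2 w 38.5 q [-0.72  0.51  2.05  0.    0.57  1.27]
eye [-155.  -15.] th -2.0 tail [-35. -20.] hook [-42.  15.] score 0.96 nblue 2198
```

```bash
python3 -m handwheel '[[[0,0,0],[-0.005,0,0],0.45],[[0,0,0],[-0.01,0.001,0],0.45],[[0,0,0],[-0.015,0.001,0],0.45],[[0,0,0],[-0.02,0.002,0],0.45],[[0,0,0],[-0.02,0.002,0],0.3],[[0,0,0],[-0.02,0.002,0],0.1],[[0,0,0],[-0.02,0.002,0],0],[[0,0,0],[-0.02,0.002,0],0],[[0,0,0],[-0.02,0.002,0],0]]' >/dev/null
python3 - <<'E'
from h import *
look('w12')
E
```

```text
t 17.1 guard [-181.4  -13.6] z -19.0 yaw [-3.1412e+00  1.5000e-03 -4.2090e-01] F [-1.  -0.6] -0.1 w 6.0 q [-0.74  0.49  2.11 -0.    0.55  1.25]
eye [-175.  -17.] th -2.0 tail [-55. -21.] hook [-62.  15.] score 0.96 nblue 2183
```

```bash
python3 -m handwheel '[[[0,0,0],[0,0,-0.03],0],[[0,0,0],[0,0,-0.07],0],[[0,0,0],[0,0,-0.1],0],[[0,0,-2],[0.05,0.03,-0.1],0],[[0,0,-5],[0.09,0.055,-0.1],0],[[0,0,-5],[0.13,0.08,-0.1],0],[[0,0,-5],[0.175,0.099,-0.1],0],[[0,0,-5],[0.175,0.099,-0.1],0],[[0,0,-5],[0.175,0.099,-0.1],0],[[0,0,-5],[0.175,0.099,-0.06],0],[[0,0,-5],[0.175,0.099,-0.028],0],[[0,0,-5],[0.175,0.099,-0.028],0]]' >/dev/null
python3 - <<'E'
from h import *
st()
E
python3 -m handwheel '[[[0,0,0],[0,-0.008,0],0],[[0,0,0],[0,-0.016,0],0],[[0,0,0],[0,-0.024,0],0]]' >/dev/null
python3 - <<'E'
from h import *
st()
E
```

```text
t 18.35 guard [ -19.7 -125.3] z 5.3 yaw [-3.1368  0.0095 -0.3334] F [-0.5  1. ] 0.4 w 0.3 q [-0.81  0.68  1.56 -0.    0.91  1.1 ]
t 18.65 guard [ -14.4 -103.6] z 11.2 yaw [ 3.1401e+00 -2.4000e-03 -3.3360e-01] F [-0.9 -2.4] 0.6 w 0.2 q [-0.77  0.66  1.58 -0.    0.9   1.14]
```

```bash
python3 -m handwheel '[[[0,0,0],[0,-0.009,0],0],[[0,0,0],[0,-0.018,0],0],[[0,0,0],[0,-0.027,0],0],[[0,0,0],[0,-0.036,0],0],[[0,0,0],[0,-0.045,0],0],[[0,0,0],[0,-0.054,0],0],[[0,0,0],[0,-0.063,0],0],[[0,0,0],[0,-0.07,0],0],[[0,0,0],[0,-0.074,0],0],[[0,0,0],[0,-0.076,0],0],[[0,0,0],[0,-0.078,0],0],[[0,0,0],[0,-0.078,0],0]]' >/dev/null
python3 - <<'E'
from h import *
st()
E
for i in 1 2; do python3 -m handwheel '[[[0,0,0],[0,-0.001,0],0],[[0,0,0],[0,-0.002,0],0],[[0,0,0],[0,-0.002,0],0]]' >/dev/null
python3 - <<'E'
from h import *
st()
E
done
```

```text
t 19.85 guard [-15.2 -25.8] z 9.2 yaw [-3.1413e+00  6.0000e-04 -3.3400e-01] F [0.6 0.9] -0.5 w 0.7 q [-0.64  0.64  1.63  0.    0.87  1.26]
t 20.15 guard [-15.2 -24.8] z 9.2 yaw [ 3.1405e+00  3.0000e-04 -3.3390e-01] F [-0.3 -3.7] -0.2 w 0.4 q [-0.64  0.64  1.63 -0.    0.87  1.27]
t 20.45 guard [-15.1 -24.5] z 9.3 yaw [ 3.1382  0.     -0.3337] F [ -1.  -12.4] -0.2 w 0.1 q [-0.64  0.64  1.63 -0.    0.87  1.27]
```

The stop is reached (12 N). I'll back off, lift away and check numerically.

```bash
python3 -m handwheel '[[[0,0,0],[0,0.008,0],0],[[0,0,0],[0,0.008,-0.04],0],[[0,0,0],[0,0.008,-0.09],0],[[0,0,0],[0,0.008,-0.12],0],[[0,0,0],[-0.05,0.008,-0.14],0],[[0,0,0],[-0.09,0.008,-0.16],0],[[0,0,0],[-0.09,0.008,-0.16],0],[[0,0,0],[-0.09,0.008,-0.16],0]]' >/dev/null
python3 - <<'E'
from h import *
st(); c=grab('wrist','w13'); C=c['camera_from_world']
def samp(z):
    gx,gy=np.meshgrid(np.arange(-30,10.),np.arange(-110,70.),indexing='ij')
    W=np.stack([O[0]+gx*X[0]+gy*Y[0],O[1]+gx*X[1]+gy*Y[1],0*gx+z,0*gx+1]);p=np.tensordot(C,W,1);a=p[:2]/p[2];a=a*(1+c['k1']*(a**2).sum(0))
    im=cv2.remap(c['image'],(a[0]*c['fx']+c['cx']).astype(np.float32),(a[1]*c['fy']+c['cy']).astype(np.float32),1).astype(int)
    r=(im[...,0]>90)&(im[...,1]<70)&(im[...,2]<70); ij=np.argwhere(r); print('red y',ij[:,1].min()-110,ij[:,1].max()-110,'x',ij[:,0].min()-30,ij[:,0].max()-30,len(ij))
samp(17)
# plate & bystanders in top
t=grab('top','top13'); a=load('top0')['image'].astype(int)
for n,(u,v) in dict(brass=(432,249),tin=(163,220)).items():
    d=np.abs(a-t['image'])[v-14:v+15,u-14:u+15].max(2); print(n,(d>40).sum(),d.mean())
try: fit('top13',(-175,-17))
except Exception as e: print(e)
E
```

```text
t 21.25 guard [-105.1  -29.9] z 170.1 yaw [ 3.1414e+00 -1.8000e-03 -3.3460e-01] F [ 0.3 -0.2] -0.1 w 0.9 q [-0.71  0.29  1.7   0.    1.15  1.2 ]
red y -30 42 x -19 -5 174
brass 524 46.84780023781213
tin 0 1.9643281807372175
eye [-145.  -19.] th -8.0 tail [-26. -36.] hook [-30.  -0.] score 0.0 nblue 0
```

```bash
python3 -m handwheel '[[[0,0,0],[-0.076,0.27,-0.03],0],[[0,0,0],[-0.076,0.27,-0.03],0],[[0,0,0],[-0.076,0.27,-0.03],0],[[0,0,0],[-0.076,0.27,-0.03],0],[[0,0,0],[-0.076,0.27,-0.03],0],[[0,0,0],[-0.076,0.27,-0.03],0],[[0,0,0],[-0.076,0.27,-0.03],0],[[0,0,0],[-0.076,0.27,-0.03],0],[[0,0,0],[-0.076,0.27,-0.03],0]]' >/dev/null
python3 - <<'E'
from h import *
st(); t=grab('top','top14'); a=load('top0')['image'].astype(int)
for n,(u,v) in dict(brass=(432,249),tin=(163,220),cell=(133,290)).items():
    d=np.abs(a-t['image'])[v-14:v+15,u-14:u+15].max(2); print(n,(d>40).sum())
fit('top14',(-175,-17))
for f in('top0','top14'):
    im=load(f)['image'].astype(int)[225:275,350:450]; m=(im[...,0]>130)&(im[...,1]<60); ij=np.argwhere(m)
    k=ij[ij[:,1].argmin()]; print(f,'red left end px',350+k[1],225+k[0],G(world(load(f),350+k[1],225+k[0],17)))
    b=im.sum(2)<110; ij=np.argwhere(b); print('dark',ij.mean(0)+[225,350],len(ij))
E
```

```text
t 22.25 guard [-180.7 -298.7] z 198.4 yaw [-3.1397e+00  9.0000e-04 -3.3280e-01] F [ 0. -1.] -0.0 w 0.6 q [-1.23  0.38  1.49  0.    1.28  0.67]
brass 0
tin 0
cell 0
eye [-177.  -14.] th -3.0 tail [-57. -20.] hook [-64.  16.] score 0.97 nblue 2367
top0 red left end px 362 240 [-4.8 32.3]
dark [252.55555556 378.88888889] 9
top14 red left end px 356 238 [-5.1 46.6]
dark [250.88888889 372.77777778] 9
```

```bash
python3 -c "
from plant import close_job
print(close_job())"
```

```text
the job is handed in; nothing more can be done
None
```

I handed the job in at about 22 s: the shutter is shut against its stop, the hook plate lies about 55 mm clear in front of the guard, and the brass weight, tin and load cell are unmoved (I didn't check the relay, and no verdict came back).

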